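# Gauge the crank shaft and show its socket to the phone camera

## Task

Check the desk's old crank shaft, which lies in the thickness gauge: press the gauge's thumb pad down gently until the foot rests on the shaft, keep it there for about a second so the dial can be read, and let it spring back up. Then take the shaft out of the gauge and show its hex socket to the colleague on the phone's video call: in the air, the mouth of the socket centred on the phone's front camera and 100 mm from it, the shaft pointing straight into the camera along its line of sight, so tilted to match the leaning phone. Finish while still holding the shaft steady there; leave the other things on the desk where they are and do not touch the phone or its cradle.

Things in the scene. Friction and masses are not known exactly. Their poses are not given: they have to be found in the camera images.
- gauge: bench thickness gauge, fixed: grey base 130 x 80 x 16 mm, steel V-block on it, round column at the back, arm 24 mm wide holding a white-faced dial (40 mm wide, 22 mm deep, 99 to 139 mm above the desk), sprung spindle through the dial with a foot below and a thumb pad on top. Origin on the desk straight under the spindle; z up; front (dial face) towards -x, column axis 62 mm behind at +x; y runs along the V
- gauge_v (a point): where the shaft's axis belongs in the gauge's V-block (52 mm long), straight under the spindle, 40 mm above the desk; axes as the gauge. The V's lips are 3 mm below this point and the raised foot is 26 mm above it, so 18 mm are free above the shaft: it comes out by lifting it about 10 mm, then drawing it out to the gauge's front (-x)
- foot_pad (a point): centre of the top face of the gauge's black thumb pad, a 22 mm disc, 172 mm above the desk when up; it moves down with the foot. Once the foot has landed, the pad itself gives by up to 8 mm more on its own stiffer spring (5 N at first, 11 N at the end of its give), which keeps the push on the shaft light; do not drive it past that
- foot (a joint): how far (m) the gauge's foot has been pressed down: 0 = up at rest, about 0.018 = foot resting on the 16 mm shaft in the V, 0.024 = end of travel. A spring (2 N at the top, about 4 N at the shaft) pushes it back up by itself when let go
- shaft: crank shaft, 0.18 to 0.29 kg, lying in the V, 213 mm long. Origin on its axis, x along it towards the socket: x = -105 to -91 mm a stub 11 mm thick (tail), -91 to 80 plain round rod 16 mm thick, 80 to 108 a 26 mm collar with the hex socket open at its end. In the gauge the tail points to the gauge's +y (robot's left), 113 to 133 mm from the spindle; rod 65 mm or more from the spindle is free for a gripper from above
- shaft_socket (a point): centre of the mouth of the hex socket, on the shaft's axis at its collar end (x = 108 mm of the shaft)
- cradle: wooden phone cradle, 100 x 86 mm base, fixed to the desk, with a black phone (74 x 150 x 9 mm) standing upright in it, leaning back by 15 degrees. Origin on the desk, z up; the phone's screen faces its -x side (towards the robot and its left)
- phone_lens (a point): the phone's front camera, a small round lens on the screen's middle line, 7 mm below the phone's top edge, about 150 mm above the desk. Axes as the leaning phone: -x out of the screen along the line of sight (15 degrees above level), y across, z up along the phone. The socket belongs at x = -0.100, y = 0, z = 0 here, the shaft's x axis along this x axis
- tumbler: steel tumbler, 74 mm wide at the rim, 125 mm tall; bystander, leave alone. Origin centre of its underside
- pen_rest: pale ceramic pen rest, 45 x 120 x 17 mm; bystander, leave alone. Origin centre of its underside
- pen: dark metal pen, 10 mm thick, 135 mm long, lying along the pen rest; bystander, leave alone. Origin under its middle
- notebook: grey notebook, 148 x 210 x 14 mm; bystander, leave alone. Origin centre of its underside
- screwdriver: screwdriver with black handle, 190 mm long; bystander, leave alone. Origin on the desk under its middle, x along it towards the tip
Mind the look-alikes: they are no part of the job. Leave any yellow look-alike of the gauge alone.

How it is judged:
By the outcome, as a careful person would: the job done as asked, in the order asked, and still so for the second after the job is handed in, while the arm keeps its last pose, push and grip.
It also fails if it takes over 50 s, if anything falls off the work surface, if the arm or the gripper's body presses on something with over 40 N, if the wrist force passes 120 N, or if a joint passes its speed limit or range.

## Robot

A 6-joint arm with a two-finger parallel gripper is mounted at the origin on the work surface. World frame = base frame: x ahead of the robot, y to its left, z up, the work surface at z = 0. Lengths are in m, angles in rad, forces in N, time in s.
With the tool pointing down it reaches from about 0.35 to 0.725 m from the base axis. Payload 6 kg.
Tool frame: the origin (TCP) lies midway between the tips of the shut fingers; the grasp point (between the pads) lies 19 mm behind it (bot.grip_depth is the z of the grasp point in the tool frame, in m); z points along the fingers, y is the line along which they close (so a half turn about z gives the same grasp; the last joint's range is limited). The gripper opens to 85 mm and grips with 20 to 120 N. Pads are 22 mm wide; open, the fingers measure 114 mm over their backs; the gripper's body (76 mm by 85 mm) begins 54 mm behind the grasp point. The pads swing forward as they close: fully open they stand 13 mm farther back than shut.
Start: joints at [-0.863, 0.04, 0.085, 0, -1.615, -0.334], TCP at [0.219, -0.559, 0.231] pointing down, gripper open.
Joint ranges: [-2.56, 2.56], [-1.29, 2.01], [-1.08, 1.49], [-3.29, 1.98], [-2.81, -0.18], [-2.99, 2.99]. Speed limits (rad/s): [2.57, 2.57, 3.01, 3.14, 3.14, 3.14].

## Interface

Orientations are given as a rotation vector (axis times angle).
In Python, from plant import sense, capture, order, look_for, spot_point, bot gives the robot as it stands.
- The arm moves only by the tool servo_tool, never from a script. Its argument "series" is a list of rows, each a list of 3 entries, a list of its own where there are three numbers: the shift along the world's x, y, z in cm, then the turn, a rotation vector about the world's x, y, z in degrees, then the opening in per cent of the stroke, from 0 (shut) to 100 (fully open). A call has 1 to 10 rows; each row shifts and turns the commanded pose from where the row before left it; what a row does not reach is not made up. A row lasts 1/10 s, in which the tool goes at most 50 mm and 8.59 degrees, less where a joint would pass 70% of its speed; a pose out of reach is approached as far as the arm can. A call with a gripper value outside its range is refused whole. The fingers move at their own pace and stop on an object; "force" is the grip in N (left out, the last holds). Time passes only in rows, so rows that do not move let the fingers close. It gives the time, the measured TCP pose, the force, the opening and the grip force at its end, in the units of the state.
- sense(): the state, without advancing time (a new reading comes with each control period).
- capture(name): name is "scene" or "top" or "wrist"; returns a dict with "image" (400x640x3 uint8, blue, green, red), "z_map" (400x640 float32, m along the optical axis (not along the pixel's ray), 0 where there is no reading), "fovy" (degrees; the focal length in pixels is half the picture's height over the tangent of half this angle, whatever the lens; pixels are square), "cx", "cy" (the principal point, pixels), "R" (3x3) and "t" (3): a world point X has camera coordinates R X + t. Camera axes: x right, y down, z forward; pixel columns grow to the right and rows downward; lengths in m; the calibration is good to about 2 mm. A picture is of the moment at which its call begins.
- order.hand_in(): hands the job in; it is judged then, once.
Trained networks look in a picture, given as the dict that the camera call returned (one of the last four; its "shot" number tells which), for a name from the list of things; names that differ only in an ending like _2 or _b are one class to them, and where a whole thing is asked for, a point or a joint stands for the part that bears it (a point fixed in the world has none). Each returns a list of dicts, best first, with "score" (0 to 1); they miss things now and then, are a little off and sometimes report something else, mostly with a low value. They report only what shows in the picture. A call takes as long as a camera call. They do not tell look-alikes from the thing itself.
- look_for(picture, target): "at" ([column, row] as shares, 0 to 1, of the picture: columns of its width, rows of its height, amid what is visible of it).
- spot_point(picture, target): "at" ([column, row] as shares, 0 to 1, of the picture: columns of its width, rows of its height: a listed point, or the origin of a listed thing).
The state is a dict: "time_s": time; "q": joint angles; "dq": joint speeds; "joint_torque": joint torques, N m; "tool_pos": TCP position; "ee_rot": TCP orientation; "force": force on the tool from outside, world axes, zero at the start; "torque": the same for the moment, N m; "opening": opening from 0.0 (shut) to 1.0 (fully open); "gripper_force": force on a finger pad.
Only numpy, scipy, OpenCV 4.12 (cv2) and the standard library are available. Lean on these libraries where they do the work, as an engineer would, in place of code of your own. Each camera call takes 0.05 s, during which the arm holds its last target. There are 200 camera calls.

## Working session

There is one attempt and no reset: what is moved stays moved. The work goes in short steps, Python scripts to look and compute and a tool call to move; the robot and the scene stay as the last step left them, time stands still between calls to the robot, and variables do not carry over. Pictures are saved under pics/ and viewed, at most 10 in all, crops included, and the job is handed in when it is done.

Besides the shell and the picture viewer there is one more tool, called after "Call:" as a command line: name --argument value ..., lists and objects as JSON in quotes. servo_tool: Moves the arm, as the interface text tells. Its arguments: {"type":"object","properties":{"series":{"type":"array","items":{"type":"array"}},"force":{"type":"number"}},"required":["series"]}

```bash
ls; mkdir -p pics; cat > h.py <<'E'
import numpy as np, cv2
from plant import sense, capture, order, look_for, spot_point, bot
from scipy.spatial.transform import Rotation as Ro
def f(p): return 200/np.tan(np.radians(p["fovy"])/2)
def ray(p,u,v):
    return p["R"].T@np.array([(u-p["cx"])/f(p),(v-p["cy"])/f(p),1.0]), -p["R"].T@p["t"]
def px2w(p,u,v,k=1):
    z=p["z_map"][int(v)-k:int(v)+k+1,int(u)-k:int(u)+k+1]; z=np.median(z[z>0]) if (z>0).any() else np.nan
    d,c=ray(p,u,v); return c+d*z
def atz(p,u,v,h):
    d,c=ray(p,u,v); return c+d*(h-c[2])/d[2]
def proj(p,X):
    c=p["R"]@np.array(X)+p["t"]; return c[:2]/c[2]*f(p)+[p["cx"],p["cy"]]
def cloud(p):
    v,u=np.mgrid[:400,:640]; z=p["z_map"]
    c=np.stack([(u-p["cx"])/f(p)*z,(v-p["cy"])/f(p)*z,z],-1)
    return (c-p["t"])@p["R"]
E
python3 - <<'E'
from h import *
for n in ("scene","top"):
    p=capture(n); cv2.imwrite(f"pics/{n}1.png",p["image"])
    print(n,-p["R"].T@p["t"],p["fovy"])
    for t in ("gauge","foot_pad","gauge_v","shaft","shaft_socket","phone_lens","cradle"):
        for d in spot_point(p,t)[:3]:
            u,v=d["at"][0]*640,d["at"][1]*400
            print(t,round(d["score"],2),int(u),int(v),px2w(p,min(u,638),min(v,398)).round(3))
s=sense();print(s["time_s"],s["tool_pos"],s["ee_rot"],s["force"])
E
```

```text
pics
scene [ 0.92665956 -0.58410724  1.03612361] 49.024267060221604
gauge 0.93 341 230 [0.618 0.009 0.032]
gauge 0.9 351 182 [0.555 0.165 0.039]
gauge 0.79 342 239 [ 0.636 -0.016  0.033]
foot_pad 0.45 356 140 [0.536 0.205 0.168]
foot_pad 0.44 342 207 [ 0.626 -0.014  0.167]
gauge_v 0.93 341 230 [0.618 0.009 0.032]
gauge_v 0.9 351 182 [0.555 0.165 0.039]
gauge_v 0.79 342 239 [ 0.636 -0.016  0.033]
shaft 0.48 353 165 [0.545 0.186 0.088]
shaft_socket 0.67 342 194 [0.554 0.114 0.035]
phone_lens 0.82 323 326 [ 0.725 -0.241  0.019]
cradle 0.84 314 341 [ 0.745 -0.308  0.107]
cradle 0.41 350 180 [0.55  0.166 0.044]
top [ 0.3804465  -0.01050957  1.25488248] 48.48119059876264
gauge 0.96 254 211 [0.519 0.182 0.105]
gauge 0.74 323 178 [0.605 0.003 0.131]
gauge 0.71 254 210 [0.52  0.18  0.115]
foot_pad 0.59 239 201 [0.561 0.243 0.012]
foot_pad 0.56 325 171 [ 0.614 -0.002  0.17 ]
gauge_v 0.96 254 211 [0.519 0.182 0.105]
gauge_v 0.74 323 178 [0.605 0.003 0.131]
gauge_v 0.71 254 210 [0.52  0.18  0.115]
shaft 0.87 245 214 [0.518 0.216 0.047]
shaft_socket 0.77 281 201 [0.554 0.12  0.05 ]
phone_lens 0.56 433 121 [ 0.755 -0.281  0.144]
cradle 0.56 419 146 [ 0.724 -0.269  0.015]
0.8 [ 0.21911876 -0.55853983  0.23129204] [-5.83767517e-01  3.08687670e+00  7.77214358e-05] [ 0.1720683   1.57339684 -0.20707576]
```

View pics/scene1.png

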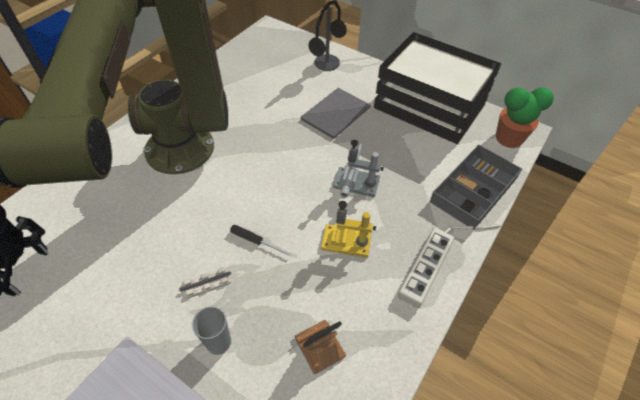

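View pics/top1.png

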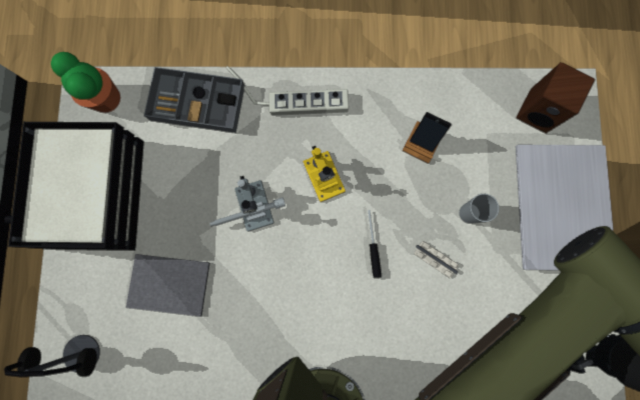

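The scene shows two gauges: a grey one at scene (353,175) / top (254,205), and a yellow one at scene (345,235) / top (323,175). The grey one holds the shaft, which runs from (210,223) to (283,202) in top; the yellow one is the look-alike. The phone in its cradle is at top (430,132). I'll confirm with a crop and fit the poses.

```bash
python3 - <<'E'
from h import *
im=[]
C=[]
for n,(a,b,c,d) in (("scene",(300,120,400,220)),("top",(195,150,295,250)),("top",(380,80,480,180))):
    p=capture(n); im.append(cv2.resize(p["image"][b:d,a:c],(260,260),interpolation=cv2.INTER_CUBIC))
cv2.imwrite("pics/crop.png",np.hstack(im))
for n in ("scene","top"):
    p=capture(n); W=cloud(p).reshape(-1,3); col=p["image"].reshape(-1,3)
    ok=p["z_map"].reshape(-1)>0; W=W[ok]
    g=W[(abs(W[:,0]-.53)<.15)&(abs(W[:,1]-.18)<.15)&(W[:,2]>.02)&(W[:,2]<.2)]
    print(n,"pad",[(x.round(3)) for x in g[(g[:,2]>.155)]][:40:3])
    # phone
    q=W[(abs(W[:,0]-.73)<.1)&(abs(W[:,1]+.28)<.1)&(W[:,2]>.05)]
    print(len(q),q.min(0),q.max(0))
    c=q.mean(0);u,s,v=np.linalg.svd(q-c);print("phone",c.round(3),v[2],s)
E
```

```text
scene pad [array([0.524, 0.198, 0.17 ]), array([0.529, 0.207, 0.166]), array([0.523, 0.194, 0.169]), array([0.531, 0.197, 0.171]), array([0.538, 0.202, 0.171]), array([0.53 , 0.194, 0.169]), array([0.538, 0.197, 0.171]), array([0.528, 0.186, 0.171]), array([0.536, 0.189, 0.173]), array([0.541, 0.197, 0.169]), array([0.532, 0.184, 0.171]), array([0.539, 0.189, 0.171]), array([0.544, 0.197, 0.167]), array([0.538, 0.187, 0.168])]
626 [ 0.71875414 -0.32255564  0.05004944] [ 0.78397385 -0.25727621  0.16047627]
phone [ 0.761 -0.294  0.102] [-0.82145338  0.56807902 -0.05000563] [0.9641722  0.47386647 0.1707427 ]
top pad [array([0.54 , 0.196, 0.173]), array([0.538, 0.201, 0.173]), array([0.538, 0.194, 0.168]), array([0.536, 0.204, 0.168]), array([0.536, 0.197, 0.167]), array([0.535, 0.189, 0.172]), array([0.533, 0.201, 0.169]), array([0.533, 0.194, 0.17 ]), array([0.533, 0.186, 0.172]), array([0.531, 0.202, 0.167]), array([0.53 , 0.194, 0.171]), array([0.531, 0.187, 0.168]), array([0.528, 0.201, 0.17 ]), array([0.528, 0.194, 0.169])]
770 [ 0.7137107  -0.32363596  0.05019968] [ 0.77708386 -0.24494822  0.16287756]
phone [ 0.744 -0.284  0.111] [-0.85698919  0.43489387  0.27647215] [0.94273322 0.58831797 0.05242881]
```

View pics/crop.png

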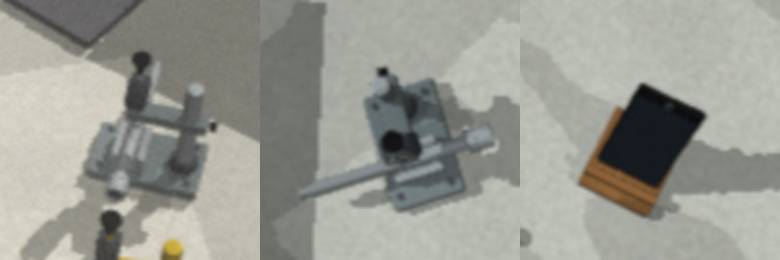

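The crop confirms the grey gauge at top (254,205) with the shaft in its V, and shows the phone at top (430,130) with its top edge to the upper right. I'll move above the gauge.

Call:
servo_tool --series '[[[1.8, 4.4, 0.7], [0, 0, 5], 0], [[1.8, 4.4, 0.7], [0, 0, 5], 0], [[1.8, 4.4, 0.7], [0, 0, 5], 0], [[1.8, 4.4, 0.7], [0, 0, 5], 0], [[1.8, 4.4, 0.7], [0, 0, 5], 0], [[1.8, 4.4, 0.7], [0, 0, 5], 0], [[1.8, 4.4, 0.7], [0, 0, 5], 0], [[1.8, 4.4, 0.7], [0, 0, 5], 0], [[1.8, 4.4, 0.7], [0, 0, 5], 0], [[1.8, 4.4, 0.7], [0, 0, 5], 0]]'

```text
time_s: 2.05
tool_pos: [0.3993, -0.1166, 0.3021]
ee_rot: [-1.838, 2.546, -0.001]
force: [1.3, 0.4, 0.5]
opening: 0.001
gripper_force: 0.0
```

```bash
python3 - <<'E'
from h import *
print([a for a in dir(bot) if a[0]!='_'], bot.grip_depth)
s=sense();print(s["tool_pos"],s["q"],s["ee_rot"])
E
```

```text
['IKError', 'grip_depth'] -0.0187
[ 0.39927577 -0.11662645  0.30207481] [ 2.07879168e-01 -4.36748290e-01 -1.93887735e-01  5.99308620e-05
 -1.81207180e+00 -5.28332336e-01] [-1.83772176e+00  2.54625753e+00 -1.09215251e-03]
```

Call:
servo_tool --series '[[[1.8, 4.4, 0.2], [0, 0, 5], 0], [[1.8, 4.4, 0.2], [0, 0, 5], 0], [[1.8, 4.4, 0.2], [0, 0, 5], 0], [[1.8, 4.4, 0.2], [0, 0, 5], 0], [[1.8, 4.4, 0.2], [0, 0, 5], 0], [[1.8, 4.4, 0.2], [0, 0, 5], 0], [[0, 0, 0], [0, 0, 5], 0], [[0, 0, 0], [0, 0, 0], 0]]'

```text
time_s: 2.85
tool_pos: [0.5072, 0.1466, 0.3124]
ee_rot: [2.517, -1.877, -0.001]
force: [-0.3, -0.4, 0.8]
opening: 0.004
gripper_force: 0.0
```

```bash
python3 - <<'E'
from h import *
s=sense();print(s["tool_pos"],s["q"])
p=capture("wrist"); cv2.imwrite("pics/w1.png",p["image"]); print(-p["R"].T@p["t"],p["R"])
for t in ("foot_pad","gauge","gauge_v","shaft","shaft_socket"):
    for d in spot_point(p,t)[:2]:
        u,v=d["at"][0]*640,d["at"][1]*400
        print(t,round(d["score"],2),int(u),int(v),px2w(p,min(u,638),min(v,398)).round(3))
E
```

```text
[0.50723797 0.14655144 0.31243462] [ 6.62654266e-01 -1.25052063e-01  7.30929437e-02  6.78460146e-05
 -1.77091068e+00 -3.73659970e-01]
[0.52921376 0.07993315 0.45639941] [[-0.95870158 -0.28440477  0.00228234]
 [-0.27226264  0.92003306  0.28180175]
 [-0.08224559  0.26954238 -0.95946994]]
foot_pad 0.65 273 229 [0.533 0.198 0.173]
gauge 0.85 286 193 [0.53  0.177 0.122]
gauge 0.69 288 185 [0.532 0.187 0.049]
gauge_v 0.85 286 193 [0.53  0.177 0.122]
gauge_v 0.69 288 185 [0.532 0.187 0.049]
shaft 0.77 284 206 [0.529 0.186 0.137]
shaft 0.35 286 191 [0.532 0.195 0.05 ]
shaft_socket 0.72 279 123 [0.562 0.116 0.052]
shaft_socket 0.37 288 185 [0.532 0.188 0.049]
```

View pics/w1.png

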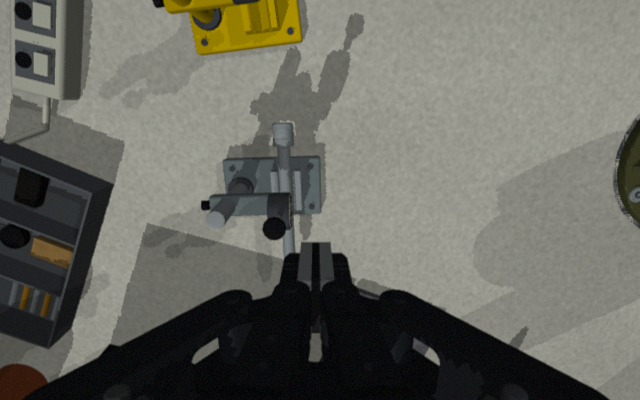

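Wrist view: thumb pad at (273,229), shaft running from collar (283,130) to (290,255), yellow gauge at top, out of the way. I'll refine the pad and the shaft axis.

```bash
python3 - <<'E'
from h import *
for n in ("wrist","top","scene"):
    p=capture(n); W=cloud(p); m=p["z_map"]>0
    near=np.hypot(W[...,0]-.533,W[...,1]-.197)<.025
    g=W[m&near&(abs(W[...,2]-.170)<.006)]
    if len(g)>5:
        (c,r)=cv2.minEnclosingCircle(g[:,:2].astype(np.float32)); print(n,"pad",len(g),g.mean(0).round(4),np.round(c,4),round(r,4))
    # shaft: points z .03-.056, near a line through gauge; outside base
    d=np.array([np.cos(np.radians(-74)),np.sin(np.radians(-74))]); nn=np.array([-d[1],d[0]])
    r=W[...,:2]-[.533,.197]; a=r@d; b=r@nn
    for lo,hi in ((-.135,-.105),(-.105,-.075),(-.075,-.045),(.045,.065),(.065,.09),(.03,.1)):
        k=m&(a>lo)&(a<hi)&(abs(b)<.035)&(W[...,2]>.03)&(W[...,2]<.062)
        q=W[k]
        if len(q)>8: print(n,(lo,hi),len(q),"b",np.percentile(b[k],[2,50,98]).round(4),"a",a[k].min().round(3),a[k].max().round(3),"z",np.percentile(q[:,2],[50,95]).round(4))
E
```

```text
wrist pad 429 [0.533  0.1965 0.1728] [0.5328 0.1974] 0.0111
wrist (-0.105, -0.075) 71 b [-0.0106 -0.0015  0.0044] a -0.089 -0.075 z [0.0476 0.0496]
wrist (-0.075, -0.045) 204 b [-0.0097 -0.0044  0.0041] a -0.075 -0.046 z [0.0476 0.05  ]
wrist (0.045, 0.065) 240 b [-0.0092  0.001   0.0131] a 0.045 0.065 z [0.049  0.0541]
wrist (0.065, 0.09) 397 b [-0.0098  0.0014  0.0144] a 0.065 0.086 z [0.0517 0.0544]
wrist (0.03, 0.1) 789 b [-0.0093  0.0012  0.0141] a 0.03 0.086 z [0.0495 0.0542]
top (-0.135, -0.105) 31 b [-0.0138 -0.0083 -0.0001] a -0.125 -0.105 z [0.0427 0.0472]
top (-0.105, -0.075) 64 b [-0.0149 -0.0083  0.0005] a -0.104 -0.075 z [0.0455 0.0511]
top (-0.075, -0.045) 39 b [-0.0133 -0.0097  0.001 ] a -0.075 -0.046 z [0.0448 0.0482]
top (0.045, 0.065) 48 b [-0.0131 -0.003   0.0096] a 0.045 0.065 z [0.0457 0.0525]
top (0.065, 0.09) 77 b [-0.0128 -0.0025  0.0109] a 0.066 0.088 z [0.0492 0.0535]
top (0.03, 0.1) 158 b [-0.0128 -0.0028  0.0101] a 0.03 0.088 z [0.0467 0.0531]
scene pad 43 [0.5344 0.1938 0.1695] [0.533 0.196] 0.0125
scene (-0.135, -0.105) 15 b [-0.0099 -0.0034  0.0025] a -0.126 -0.105 z [0.043  0.0467]
scene (-0.105, -0.075) 21 b [-0.0081  0.0012  0.0051] a -0.104 -0.075 z [0.0437 0.0492]
scene (0.045, 0.065) 29 b [-0.0064  0.003   0.0121] a 0.046 0.065 z [0.0467 0.0491]
scene (0.065, 0.09) 86 b [-0.0083  0.0044  0.0156] a 0.065 0.089 z [0.0468 0.0514]
scene (0.03, 0.1) 135 b [-0.0079  0.0038  0.0156] a 0.03 0.089 z [0.046  0.0513]
```

Call:
servo_tool --series '[[[1.3, 2.5, -2], [0, 0, 1.6], 0], [[1.3, 2.5, -3], [0, 0, 0], 0], [[0, 0, -4], [0, 0, 0], 0], [[0, 0, -3.5], [0, 0, 0], 0], [[0, 0, 0], [0, 0, 0], 0], [[0, 0, 0], [0, 0, 0], 0]]'

```text
time_s: 3.9
tool_pos: [0.5334, 0.195, 0.1894]
ee_rot: [2.541, -1.846, 0.002]
force: [-0.4, -0.3, 2.2]
opening: -0.0
gripper_force: 0.0
```

```bash
python3 - <<'E'
from h import *
s=sense();print(s["tool_pos"],s["q"],s["force"])
p=capture("wrist"); cv2.imwrite("pics/w2.png",p["image"][150:350,180:460])
E
```

```text
[0.53338948 0.19498772 0.18942619] [ 7.04533034e-01 -4.61091228e-02 -7.76271981e-02  1.15667935e-03
 -1.53932029e+00 -3.90483086e-01] [-0.38391815 -0.25588538  2.21430765]
```

View pics/w2.png

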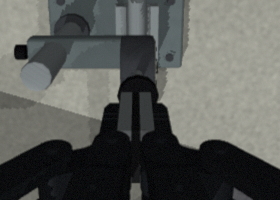

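The closed tips sit right over the pad (crop (137,95)). I'll press down slowly now.

Call:
servo_tool --series '[[[0, 0.2, -1], [0, 0, 0], 0], [[0, 0, -0.6], [0, 0, 0], 0], [[0, 0, -0.4], [0, 0, 0], 0], [[0, 0, -0.4], [0, 0, 0], 0], [[0, 0, -0.4], [0, 0, 0], 0], [[0, 0, -0.3], [0, 0, 0], 0], [[0, 0, 0], [0, 0, 0], 0]]'

```text
time_s: 4.65
tool_pos: [0.5333, 0.1977, 0.1571]
ee_rot: [-2.542, 1.846, -0.0]
force: [0.7, 1.8, 2.6]
opening: -0.0
gripper_force: 1.4
```

Call:
servo_tool --series '[[[0, 0, -0.2], [0, 0, 0], 0], [[0, 0, -0.2], [0, 0, 0], 0], [[0, 0, 0], [0, 0, 0], 0]]'

```text
time_s: 4.95
tool_pos: [0.5333, 0.1976, 0.1535]
ee_rot: [-2.541, 1.846, -0.001]
force: [0.4, 2.6, 5.5]
opening: -0.0
gripper_force: 2.6
```

Call:
servo_tool --series '[[[0, 0, -0.15], [0, 0, 0], 0], [[0, 0, 0], [0, 0, 0], 0]]'

```text
time_s: 5.15
tool_pos: [0.5334, 0.1976, 0.1523]
ee_rot: [-2.541, 1.846, -0.001]
force: [0.3, 2.3, 6.8]
opening: -0.0
gripper_force: 3.0
```

The force slope of about 1 N/mm means the foot has landed. I'll go a touch more, then hold.

Call:
servo_tool --series '[[[0, 0, -0.15], [0, 0, 0], 0], [[0, 0, 0], [0, 0, 0], 0], [[0, 0, 0], [0, 0, 0], 0], [[0, 0, 0], [0, 0, 0], 0], [[0, 0, 0], [0, 0, 0], 0], [[0, 0, 0], [0, 0, 0], 0], [[0, 0, 0], [0, 0, 0], 0], [[0, 0, 0], [0, 0, 0], 0], [[0, 0, 0], [0, 0, 0], 0], [[0, 0, 0], [0, 0, 0], 0]]'

```text
time_s: 6.15
tool_pos: [0.5334, 0.1976, 0.1513]
ee_rot: [-2.541, 1.845, -0.001]
force: [-1.3, 2.6, 6.9]
opening: 0.0
gripper_force: 3.4
```

Call:
servo_tool --series '[[[0, 0, 0], [0, 0, 0], 0], [[0, 0, 0], [0, 0, 0], 0], [[0, 0, 0], [0, 0, 0], 0]]'

```text
time_s: 6.45
tool_pos: [0.5334, 0.1976, 0.1513]
ee_rot: [-2.541, 1.845, -0.001]
force: [-0.2, 2.1, 7.8]
opening: -0.0
gripper_force: 3.4
```

Call:
servo_tool --series '[[[0, 0, 0.6], [0, 0, 0], 0], [[0, 0, 0.8], [0, 0, 0], 0], [[0, 0, 1], [0, 0, 0], 0], [[0, 0, 3], [0, 0, 0], 0], [[0, 0, 3], [0, 0, 0], 60], [[-0.9, 2.8, 0], [0, 0, 0], 60], [[-0.9, 2.8, 0], [0, 0, 0], 60], [[-1, 2.8, 0], [0, 0, 0], 60], [[0, 0, 0], [0, 0, 0], 60], [[0, 0, 0], [0, 0, 0], 60]]'

```text
time_s: 7.45
tool_pos: [0.5048, 0.2815, 0.2341]
ee_rot: [2.542, -1.844, -0.0]
force: [0.4, -0.4, 0.2]
opening: 0.601
gripper_force: 0.0
```

```bash
cat > shaft.py <<'E'
from h import *
s=sense();T=s["tool_pos"];R=Ro.from_rotvec(s["ee_rot"]).as_matrix();print(T,R[:,1],s["opening"],s["time_s"])
p=capture("wrist"); W=cloud(p); m=p["z_map"]>0
d=np.array([np.cos(np.radians(-71.8)),np.sin(np.radians(-71.8))]); nn=np.array([-d[1],d[0]])
r=W[...,:2]-[.533,.197]; a=r@d; b=r@nn
P=[]
for lo in np.arange(-.14,.1,.015):
    k=m&(a>lo)&(a<lo+.015)&(abs(b)<.02)&(W[...,2]>.03)&(W[...,2]<.062)
    if k.sum()>8:
        print(round(lo,3),k.sum(),np.percentile(b[k],[2,50,98]).round(4),a[k].min().round(3),a[k].max().round(3),np.percentile(W[k][:,2],95).round(4))
cv2.imwrite("pics/w3.png",p["image"])
E
python3 shaft.py
```

```text
[0.50476915 0.28151282 0.23407547] [-0.95064559 -0.31027629  0.00126023] 0.6012583824757689 7.45
-0.14 18 [-0.0048 -0.      0.0043] -0.127 -0.125 0.0468
-0.125 153 [-0.0057  0.0005  0.0066] -0.125 -0.11 0.0491
-0.11 212 [-0.0068  0.0004  0.0077] -0.11 -0.095 0.05
-0.095 222 [-0.0067  0.0004  0.0075] -0.095 -0.08 0.05
-0.08 242 [-0.0077 -0.0001  0.0074] -0.08 -0.065 0.0497
-0.065 249 [-0.0076  0.0003  0.0073] -0.065 -0.05 0.0498
-0.05 254 [-0.0075  0.0003  0.0081] -0.05 -0.035 0.05
-0.035 381 [-0.0174  0.0003  0.0179] -0.035 -0.02 0.0496
-0.02 79 [-0.0182  0.0148  0.0188] -0.019 -0.006 0.0397
-0.005 21 [-0.0189 -0.018  -0.017 ] -0.005 0.01 0.039
0.01 78 [-0.0188  0.0152  0.019 ] 0.011 0.025 0.0398
0.025 213 [-0.0072  0.0002  0.0074] 0.025 0.04 0.05
0.04 313 [-0.0071  0.0001  0.0073] 0.04 0.055 0.0499
0.055 405 [-0.0124  0.0001  0.0125] 0.055 0.067 0.0543
```

View pics/w3.png

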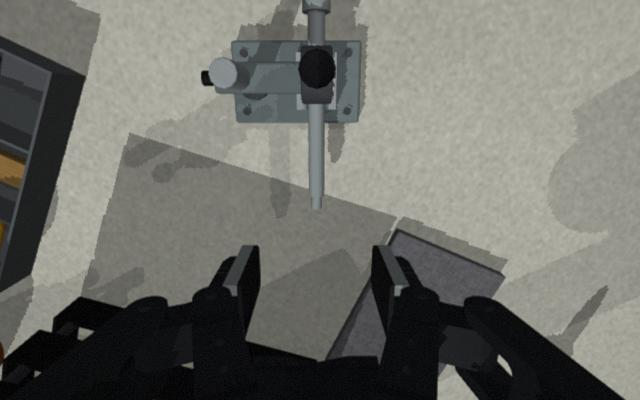

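The wrist view shows the shaft straight in the V (tail at (317,205), collar at (316,5)), the pad up again at (317,68), and the fingers aligned. Descending to the rod.

Call:
servo_tool --series '[[[0.1, -0.3, -4], [0, 0, 0], 60], [[0, 0, -4], [0, 0, 0], 60], [[0, 0, -4], [0, 0, 0], 60], [[0, 0, -4], [0, 0, 0], 60], [[0, 0, -3], [0, 0, 0], 60], [[0, 0, -1.5], [0, 0, 0], 60], [[0, 0, -0.7], [0, 0, 0], 60], [[0, 0, 0], [0, 0, 0], 60]]'

```text
time_s: 8.3
tool_pos: [0.5065, 0.2781, 0.0226]
ee_rot: [2.541, -1.847, 0.001]
force: [-0.3, 0.0, 0.5]
opening: 0.601
gripper_force: 0.0
```

Call:
servo_tool --force 100 --series '[[[0, 0, 0], [0, 0, 0], 25], [[0, 0, 0], [0, 0, 0], 10], [[0, 0, 0], [0, 0, 0], 5], [[0, 0, 0], [0, 0, 0], 5], [[0, 0, 0], [0, 0, 0], 5], [[0, 0, 0], [0, 0, 0], 5]]'

```text
time_s: 8.9
tool_pos: [0.5062, 0.2789, 0.023]
ee_rot: [-2.541, 1.845, -0.0]
force: [-4.0, 1.2, 5.9]
opening: 0.153
gripper_force: 97.6
```

Call:
servo_tool --series '[[[0, 0, 0.3], [0, 0, 0], 5], [[0, 0, 0.3], [0, 0, 0], 5], [[0, 0, 0.4], [0, 0, 0], 5], [[0, 0, 0], [0, 0, 0], 5], [[0, 0, 0], [0, 0, 0], 5]]'

```text
time_s: 9.4
tool_pos: [0.506, 0.2783, 0.032]
ee_rot: [2.541, -1.846, -0.0]
force: [-0.2, -1.1, -2.6]
opening: 0.152
gripper_force: 97.6
```

```bash
python3 shaft.py; python3 - <<'E'
from h import *
s=sense();print(s["force"],s["torque"],s["gripper_force"])
E
```

```text
[0.50602538 0.27832011 0.03196356] [-9.51033717e-01 -3.09086796e-01  4.70443398e-04] 0.152339390611145 9.4
-0.14 45 [-0.0035  0.0015  0.0065] -0.127 -0.125 0.0544
-0.125 631 [-0.0046  0.0019  0.0079] -0.125 -0.11 0.0568
-0.11 1000 [-0.005   0.0018  0.0082] -0.11 -0.095 0.0573
-0.095 1619 [-0.0178  0.001   0.0192] -0.095 -0.08 0.0602
-0.08 2192 [-0.014   0.0017  0.0179] -0.08 -0.065 0.0599
-0.065 1472 [-0.0065  0.0012  0.0087] -0.065 -0.05 0.0567
-0.05 1612 [-0.0067  0.0009  0.0084] -0.05 -0.035 0.0565
-0.035 818 [-0.0067  0.0008  0.0082] -0.035 -0.028 0.0564
[-0.06368636 -0.49398609 -2.97229064] [ 0.19682029  0.04951884 -0.02595542] 97.55276083946228
```

Call:
servo_tool --series '[[[0, 0, 0.2], [0, 0, 0], 5], [[-1.4, -0.5, 0], [0, 0, 0], 5], [[-2.4, -0.8, 0], [0, 0, 0], 5], [[-2.9, -0.9, 0], [0, 0, 0], 5], [[-2.9, -0.9, 0], [0, 0, 0], 5], [[-1.4, -0.5, 1], [0, 0, 0], 5], [[0, 0, 3], [0, 0, 0], 5], [[0, 0, 4], [0, 0, 0], 5], [[0, 0, 4], [0, 0, 0], 5], [[0, 0, 4], [0, 0, 0], 5]]'

```text
time_s: 10.45
tool_pos: [0.3959, 0.2422, 0.1961]
ee_rot: [-2.541, 1.846, 0.0]
force: [0.4, 1.0, -2.5]
opening: 0.148
gripper_force: 97.9
```

```bash
python3 - <<'E'
from h import *
s=sense();print(s["tool_pos"],s["force"],s["torque"],s["gripper_force"],s["q"],s["opening"])
# phone fit from top + scene (dark points, upper)
for n in ("top","scene"):
    p=capture(n); W=cloud(p); m=p["z_map"]>0
    dark=p["image"].max(-1)<75
    k=m&dark&(abs(W[...,0]-.74)<.1)&(abs(W[...,1]+.28)<.1)&(W[...,2]>.06)
    q=W[k]; c=q.mean(0)
    if n=="top":
        for _ in range(3):
            u,sv,v=np.linalg.svd(q-q.mean(0),full_matrices=False); nrm=v[2]; r=(q-q.mean(0))@nrm
            q=q[abs(r)<.004]
        nrm=-nrm*np.sign(nrm[0]); print(len(q),"c",q.mean(0),"n",nrm,"yaw",np.degrees(np.arctan2(nrm[1],nrm[0])),"el",np.degrees(np.arcsin(nrm[2])),"rms",r.std())
        yv=np.cross([0,0,1],-nrm); yv/=np.linalg.norm(yv); zv=np.cross(-nrm,yv)
        e=(q-q.mean(0)); print("y",np.percentile(e@yv,[0,1,50,99,100]).round(4),"z",np.percentile(e@zv,[0,1,50,99,100]).round(4)); print(yv,zv)
    print(n,"top z",q[:,2].max())
    for d in spot_point(p,"phone_lens")[:2]:
        u,v=d["at"][0]*640,d["at"][1]*400; print("lens",d["score"],u,v,px2w(p,u,v))
p=capture("top"); cv2.imwrite("pics/ph.png",cv2.resize(p["image"][90:190,380:480],(600,600),interpolation=cv2.INTER_CUBIC))
E
```

```text
[0.39588355 0.24221455 0.19614012] [ 0.3845898   1.04945912 -2.47527251] [ 0.3704731  -0.04908277  0.02270022] 97.90173768997192 [ 9.86248720e-01 -3.33858592e-01 -3.13500183e-01 -2.18985798e-05
 -1.59054111e+00 -6.71670542e-01] 0.1476855367637945
659 c [ 0.74523809 -0.28254768  0.11357596] n [-0.85430711  0.4445307   0.26935445] yaw 152.5102076824839 el 15.625856660042757 rms 0.0015015420149112884
y [-0.0363 -0.0347 -0.      0.0343  0.0351] z [-0.0558 -0.0539  0.0011  0.0481  0.0512]
[ 0.46159058  0.88709308 -0.        ] [ 0.23894247 -0.12433148  0.96304111]
top top z 0.1631659632214429
lens 0.59 435.712 120.6 [ 0.75504052 -0.28507605  0.14885735]
scene top z 0.1598571038181374
lens 0.81 321.472 327.12 [ 0.72326466 -0.24587521  0.02244656]
```

View pics/ph.png

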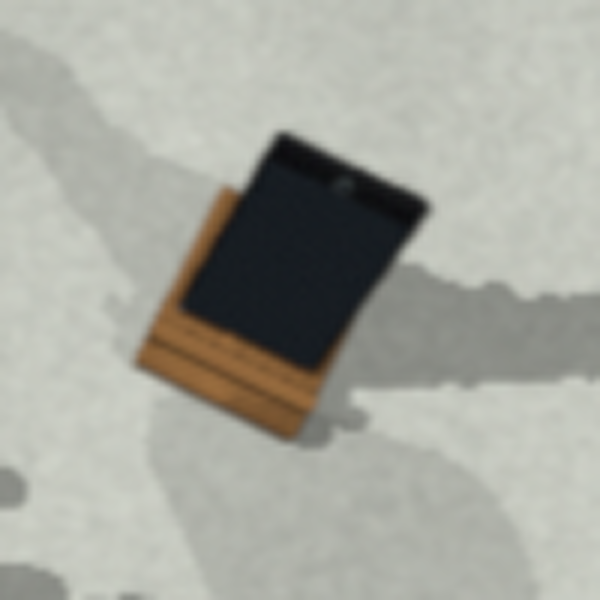

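The lens shows in the crop at (344,184), i.e. top (437.3,120.7). Next I'll fit the lens to the phone plane and measure the held shaft in the tool frame.

```bash
cat > held.py <<'E'
from h import *
def held(show=True):
    s=sense();T=np.array(s["tool_pos"]);R=Ro.from_rotvec(s["ee_rot"]).as_matrix()
    p=capture("wrist"); W=(cloud(p)-T)@R; m=p["z_map"]>0
    P=[]
    for lo in np.arange(.03,.19,.01):
        k=m&(W[...,0]>lo)&(W[...,0]<lo+.01)&(abs(W[...,1])<.03)&(abs(W[...,2]+.019)<.03)
        if k.sum()>15:
            q=W[k]; y=np.percentile(q[:,1],[1,99]); z=np.percentile(q[:,2],4)
            P.append((lo+.005,y.mean(),np.ptp(y),z,k.sum()))
            if show: print(np.round(P[-1],4),"xmax",q[:,0].max().round(4))
    return p,P
if __name__=="__main__":
    p,P=held(); cv2.imwrite("pics/w4.png",p["image"])
E
python3 held.py; python3 - <<'E'
from h import *
for n,(u,v) in (("top",(437.3,120.7)),("top",(435.7,120.6))):
    p=capture(n); d,c=ray(p,u,v)
    n_=np.array([-.8543,.4445,.2694]); c0=np.array([.74524,-.28255,.11358])
    print(c+d*((c0-c)@n_)/(d@n_))
E
```

```text
[ 3.500e-02 -1.400e-03  1.520e-02 -2.480e-02  1.007e+03] xmax 0.04
[ 4.500e-02 -1.200e-03  1.530e-02 -2.460e-02  1.096e+03] xmax 0.05
[ 5.500e-02 -1.400e-03  1.540e-02 -2.440e-02  1.169e+03] xmax 0.06
[ 6.500e-02 -1.200e-03  1.540e-02 -2.430e-02  1.231e+03] xmax 0.0697
[ 7.500e-02 -1.000e-03  1.540e-02 -2.420e-02  1.351e+03] xmax 0.08
[ 8.500e-02 -9.000e-04  1.530e-02 -2.410e-02  1.423e+03] xmax 0.09
[ 9.500e-02 -1.000e-03  1.550e-02 -2.400e-02  1.554e+03] xmax 0.1
[ 1.05e-01 -9.00e-04  1.56e-02 -2.39e-02  2.62e+02] xmax 0.1028
[ 0.75399079 -0.28855139  0.15123188]
[ 0.75505157 -0.28505343  0.14882423]
```

View pics/w4.png

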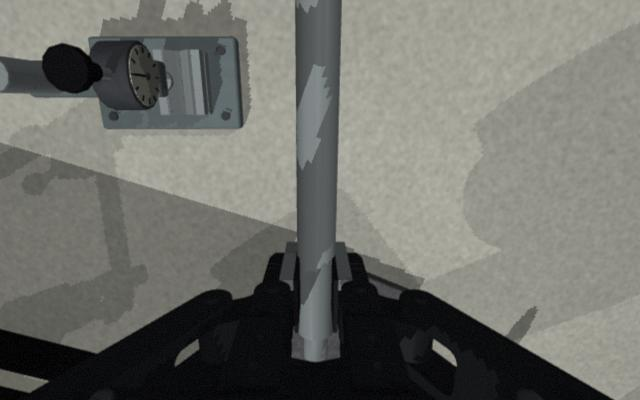

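The gauge is clear and its foot is up (dial at (125,75)). The shaft is held straight, running (316,360) to (318,0). Computing the presenting pose.

```bash
cat > plan.py <<'E'
from h import *
def plan(L,yaw,el=15,back=0.0,s=(1,.004,.0129),sock=(.173,-.0006,-.015),d=.1):
    S=sense();T=np.array(S["tool_pos"]);R=Ro.from_rotvec(S["ee_rot"]).as_matrix()
    y,e=np.radians(yaw),np.radians(el)
    t=np.array([np.cos(e)*np.cos(y),np.cos(e)*np.sin(y),-np.sin(e)])
    def fr(x): x=x/np.linalg.norm(x); yy=np.cross(x,[0,0,-1.]); return x,yy
    # target tool: y horizontal approx
    x=t; yy=np.cross([0,0,-1.],x); yy/=np.linalg.norm(yy); Rt=np.column_stack([x,yy,np.cross(x,yy)])
    s=np.array(s)/np.linalg.norm(s)
    ax=np.cross(s,[1,0,0]); C=Ro.from_rotvec(ax/np.linalg.norm(ax)*np.arccos(s[0])).as_matrix()
    Rt=Rt@C
    Tt=np.array(L)-(d+back)*t-Rt@np.array(sock)
    dR=Rt@R.T
    print("t",t.round(4),"Rt y",Rt[:,1].round(3),"check",(Rt@s).round(4))
    print("T",T.round(4),"Tt",Tt.round(4),"d cm",((Tt-T)*100).round(2),"rot deg",np.degrees(Ro.from_matrix(dR).as_rotvec()).round(2))
    z=Ro.from_euler("z",yaw-np.degrees(np.arctan2((R@s)[1],(R@s)[0])),degrees=True); 
    print("zturn",np.degrees(z.as_rotvec()).round(2),"then",np.degrees(Ro.from_matrix(dR@z.as_matrix().T).as_rotvec()).round(2))
    return t,Rt,Tt
if __name__=="__main__":
    plan((.7545,-.287,.150),-27.5,back=.06)
E
python3 plan.py
```

```text
t [ 0.8568 -0.446  -0.2588] Rt y [-0.458 -0.889 -0.001] check [ 0.8568 -0.446  -0.2588]
T [0.3956 0.242  0.1926] Tt [ 0.4648 -0.1377  0.2195] d cm [  6.92 -37.97   2.69] rot deg [11.34  9.37 44.46]
zturn [ 0.    0.   44.71] then [ 6.75 12.65 -0.02]
```

Call:
servo_tool --series '[[[0, 0, 3], [0, 0, 0], 5], [[0, -1.5, 3.5], [0, 0, 1], 5], [[0.7, -3.8, 3], [0, 0, 4.5], 5], [[0.7, -4, 0], [0, 0, 4.7], 5], [[0.7, -4, 0], [0, 0, 4.7], 5], [[0.7, -4, 0], [0, 0, 4.7], 5], [[0.7, -4, 0], [0, 0, 4.7], 5], [[0.7, -4, 0], [0, 0, 4.7], 5], [[0.7, -4, 0], [0, 0, 4.7], 5], [[0.7, -4, 0], [0, 0, 4.7], 5]]'

```text
time_s: 11.85
tool_pos: [0.4517, -0.0923, 0.2882]
ee_rot: [3.008, -0.902, -0.003]
force: [1.2, -0.5, -1.5]
opening: 0.153
gripper_force: 98.1
```

Call:
servo_tool --series '[[[0.7, -2.7, 0], [0, 0, 4], 5], [[0.6, -2, 0], [0, 0, 2], 5], [[0, 0, -1], [1.7, 3.2, 0], 5], [[0, 0, -2], [1.7, 3.1, 0], 5], [[0, 0, -2], [1.7, 3.2, 0], 5], [[0, 0, -1.5], [1.6, 3.1, 0], 5], [[0, 0, 0], [0, 0, 0], 5], [[0, 0, 0], [0, 0, 0], 5]]'

```text
time_s: 12.65
tool_pos: [0.465, -0.138, 0.2235]
ee_rot: [-2.971, 0.731, 0.373]
force: [0.1, 0.5, -1.7]
opening: 0.15
gripper_force: 97.9
```

```bash
python3 - <<'E'
from plan import *
s=sense();print(s["time_s"],s["q"],s["force"])
plan((.7545,-.287,.150),-27.5,back=.06)
from held import held
p,P=held(); cv2.imwrite("pics/w5.png",p["image"])
for d in spot_point(p,"phone_lens")[:2]:
    u,v=d["at"][0]*640,d["at"][1]*400; print("lens",d["score"],u,v,px2w(p,u,v))
W=cloud(p); k=(p["z_map"]>0)&(p["image"].max(-1)<75)&(abs(W[...,0]-.74)<.08)&(abs(W[...,1]+.28)<.08)&(W[...,2]>.05)
q=W[k]; print(len(q), q.mean(0) if len(q) else 0)
E
```

```text
12.65 [ 0.03208665 -0.04242925  0.01363247 -0.12640423 -1.84322221  1.03564395] [ 0.11732847  0.49977126 -1.70741778]
t [ 0.8568 -0.446  -0.2588] Rt y [-0.458 -0.889 -0.001] check [ 0.8568 -0.446  -0.2588]
T [ 0.465  -0.138   0.2235] Tt [ 0.4648 -0.1377  0.2195] d cm [-0.02  0.03 -0.41] rot deg [ 0.04 -0.07  0.35]
zturn [0.   0.   0.37] then [ 0.04 -0.07 -0.02]
[ 3.500e-02 -2.000e-03  1.530e-02 -2.470e-02  1.015e+03] xmax 0.04
[ 4.500e-02 -2.200e-03  1.540e-02 -2.470e-02  1.083e+03] xmax 0.05
[ 5.500e-02 -2.000e-03  1.540e-02 -2.450e-02  1.159e+03] xmax 0.06
[ 6.500e-02 -1.900e-03  1.540e-02 -2.440e-02  1.227e+03] xmax 0.0698
[ 7.500e-02 -1.800e-03  1.520e-02 -2.430e-02  1.327e+03] xmax 0.08
[ 8.50e-02 -1.90e-03  1.55e-02 -2.42e-02  1.43e+03] xmax 0.09
[ 9.500e-02 -1.700e-03  1.540e-02 -2.420e-02  1.536e+03] xmax 0.1
[ 1.05e-01 -1.50e-03  1.55e-02 -2.40e-02  4.69e+02] xmax 0.1043
lens 0.43 319.296 118.19999999999999 [ 0.52712337 -0.16925872  0.23036501]
0 0
```

View pics/w5.png

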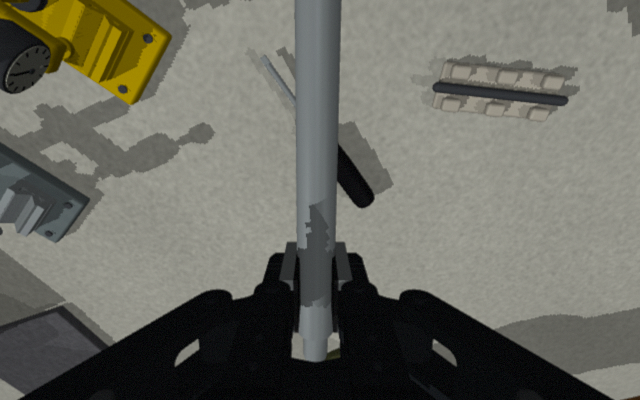

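The wrist view shows the shaft straight (316,350)→(318,0), with the screwdriver and pen rest below and clear. The pose matches the plan, so I'll close in along the line of sight, then check it in the fixed cameras.

Call:
servo_tool --series '[[[1.3, -0.7, -0.5], [0, 0, 0.3], 5], [[1.7, -0.9, -0.6], [0, 0, 0], 5], [[1.4, -0.7, -0.5], [0, 0, 0], 5], [[0.7, -0.4, -0.3], [0, 0, 0], 5], [[0, 0, 0], [0, 0, 0], 5], [[0, 0, 0], [0, 0, 0], 5]]'

```text
time_s: 13.35
tool_pos: [0.5159, -0.1644, 0.2061]
ee_rot: [-2.973, 0.721, 0.37]
force: [-0.9, 0.3, -2.9]
opening: 0.152
gripper_force: 98.0
```

```bash
cat > chk.py <<'E'
from plan import *
plan((.7545,-.287,.150),-27.5)
A=[capture("top") for _ in range(6)]
p=dict(A[-1]); z=np.stack([a["z_map"] for a in A]); z[z==0]=np.nan
p["z_map"]=np.nan_to_num(np.nanmedian(z,0)).astype(np.float32)
W=cloud(p); m=p["z_map"]>0
I=np.mean([a["image"] for a in A],0); np.save("I.npy",I)
k=m&(I.max(-1)<75)&(abs(W[...,0]-.74)<.1)&(abs(W[...,1]+.28)<.1)&(W[...,2]>.06)&(W[...,2]<.155)
k=cv2.erode(k.astype(np.uint8),np.ones((3,3)))>0
q=W[k]
for _ in range(3):
    c=q.mean(0);n=np.linalg.svd(q-c,full_matrices=False)[2][2]; q=q[abs((q-c)@n)<.004]
n=-n*np.sign(n[0]); c=q.mean(0); print("phone n yaw",np.degrees(np.arctan2(-n[1],-n[0])),"el",np.degrees(np.arcsin(n[2])),len(q),c)
uv=np.argwhere(m&(I.max(-1)<75)&(abs(W[...,0]-.74)<.1)&(abs(W[...,1]+.28)<.1)&(W[...,2]>.06))[:,::-1]
g=I[112:130,425:450].max(-1); print(g.astype(int)[3:14,4:20])
for (u,v) in ((437.3,120.7),(436.9,120.4)):
    d,o=ray(p,u,v); print("lens",o+d*((c-o)@n)/(d@n))
# shaft points
t=np.array([.8568,-.446,-.2588]); S=np.array([.6688,-.2424,.1759])
r=W-S; a=r@t; h=np.cross([0,0,1],t); h/=np.linalg.norm(h); up=np.cross(t,h)
b=r@h; e=r@up
for lo,hi in ((-.11,-.09),(-.09,-.07),(-.07,-.05),(-.05,-.035),(-.025,-.01),(-.01,.015)):
    K=m&(a>lo)&(a<hi)&(abs(b)<.03)&(abs(e)<.03)
    if K.sum()>4: print((lo,hi),K.sum(),"b",np.percentile(b[K],[3,50,97]).round(4),"e",np.percentile(e[K],[50,90,97]).round(4),"amax",a[K].max().round(4))
p2=capture("scene"); W2=cloud(p2); r=W2-S;a=r@t;b=r@h;e=r@up;m=p2["z_map"]>0
for lo,hi in ((-.09,-.07),(-.07,-.05),(-.05,-.035),(-.025,-.01),(-.01,.015)):
    K=m&(a>lo)&(a<hi)&(abs(b)<.03)&(abs(e)<.03)
    if K.sum()>4: print("scene",(lo,hi),K.sum(),"b",np.percentile(b[K],[3,50,97]).round(4),"e",np.percentile(e[K],[50,90,97]).round(4),"amax",a[K].max().round(4))
for pp in (p2,A[-1]):
    for d in spot_point(pp,"shaft_socket")[:1]: u,v=d["at"][0]*640,d["at"][1]*400; print("sock",d["score"],u,v,proj(pp,S))
a=cv2.resize(A[-1]["image"][80:200,360:480],(480,480),interpolation=cv2.INTER_CUBIC)
b=cv2.resize(p2["image"][250:370,220:340],(320,320),interpolation=cv2.INTER_CUBIC)
o=np.zeros((480,800,3),np.uint8);o[:,:480]=a;o[:320,480:]=b;cv2.imwrite("pics/fin.png",o)
E
python3 chk.py
```

```text
t [ 0.8568 -0.446  -0.2588] Rt y [-0.458 -0.889 -0.001] check [ 0.8568 -0.446  -0.2588]
T [ 0.5159 -0.1644  0.2061] Tt [ 0.5162 -0.1644  0.204 ] d cm [ 0.03 -0.   -0.21] rot deg [-0.02  0.08  0.01]
zturn [ 0.  0. -0.] then [-0.02  0.08  0.01]chk.py:12: RuntimeWarning: Mean of empty slice.
  c=q.mean(0);n=np.linalg.svd(q-c,full_matrices=False)[2][2]; q=q[abs((q-c)@n)<.004]
  ret = um.true_divide(
Traceback (most recent call last):
  File "chk.py", line 12, in <module>
    c=q.mean(0);n=np.linalg.svd(q-c,full_matrices=False)[2][2]; q=q[abs((q-c)@n)<.004]
                  ~~~~~~~~~~~~~~~~~~~~~~~~~~~~~~~~~~~~~~~~~^^^
IndexError: index 2 is out of bounds for axis 0 with size 0
```

```bash
python3 - <<'E'
from h import *
p=capture("top"); p2=capture("scene")
a=cv2.resize(p["image"][60:220,320:480],(400,400),interpolation=cv2.INTER_CUBIC)
b=cv2.resize(p2["image"][240:370,210:340],(400,400),interpolation=cv2.INTER_CUBIC)
cv2.imwrite("pics/fin.png",np.hstack([a,b]))
E
```

```text
(no output)
```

View pics/fin.png

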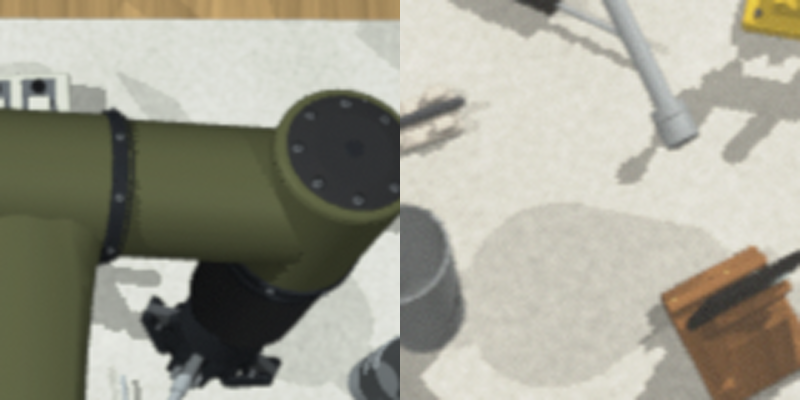

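The top camera is now blocked by the arm, but the scene camera shows the collar at crop (677,130) with the phone below right at (755,285). I'll compare the collar and the phone in that one camera.

```bash
cat > chk2.py <<'E'
from plan import *
A=[capture("scene") for _ in range(6)]
p=dict(A[-1]); z=np.stack([a["z_map"] for a in A]); z[z==0]=np.nan
p["z_map"]=np.nan_to_num(np.nanmedian(z,0)).astype(np.float32)
I=np.mean([a["image"] for a in A],0)
W=cloud(p); m=p["z_map"]>0
t,_,_=plan((.7545,-.287,.150),-27.5); L=np.array([.7545,-.287,.150])
h=np.cross([0,0,1],t); h/=np.linalg.norm(h); up=np.cross(t,h)
r=W-L; F=np.stack([r@t,r@h,r@up],-1)
k=m&(I.max(-1)<75)&(abs(F[...,0])<.04)&(abs(F[...,1])<.06)&(F[...,2]>-.1)&(F[...,2]<.03)
q=F[k]; print("phone",k.sum()); 
for ax in range(3): print(np.percentile(q[:,ax],[1,5,25,50,75,95,99]).round(4))
top=q[q[:,2]>.001]; print("topedge x",np.percentile(top[:,0],[5,50,95]).round(4),"y",np.percentile(top[:,1],[2,50,98]).round(4),"slope",np.polyfit(top[:,1],top[:,0],1))
bk=q[(q[:,2]<-.005)&(abs(q[:,1])<.034)]; print("back",len(bk),np.percentile(bk[:,0],[5,50,95]).round(4))
if len(bk)>20: print(np.linalg.lstsq(np.c_[bk[:,1:],np.ones(len(bk))],bk[:,0],rcond=None)[0])
for lo,hi in ((-.21,-.19),(-.19,-.17),(-.17,-.15),(-.15,-.135),(-.125,-.11),(-.11,-.09)):
    K=m&(F[...,0]>lo)&(F[...,0]<hi)&(abs(F[...,1])<.03)&(abs(F[...,2])<.03)
    if K.sum()>4: print("shaft",(lo,hi),K.sum(),"y",np.percentile(F[K][:,1],[3,50,97]).round(4),"z",np.percentile(F[K][:,2],[50,90,97]).round(4),"xmax",F[K][:,0].max().round(4))
for d in spot_point(A[-1],"shaft_socket")[:1]: print("sock",d["score"],d["at"][0]*640,d["at"][1]*400,"expect",proj(p,L-.1*t))
# silhouettes of rod in the image: expected axis vs seen
for s in (-.10,-.118,-.14,-.16,-.18,-.20): print(s,proj(p,L+s*t).round(1),end=" ")
# phone model corners
for nm,X in (("TL",(0,.037,.007)),("TR",(0,-.037,.007)),("TRb",(.009,-.037,.007)),("TLb",(.009,.037,.007))): print(nm,proj(p,L+X[0]*t+X[1]*h+X[2]*up).round(1))
np.save("I.npy",I)
E
python3 chk2.py
```

```text
t [ 0.8568 -0.446  -0.2588] Rt y [-0.458 -0.889 -0.001] check [ 0.8568 -0.446  -0.2588]
T [ 0.5161 -0.1645  0.2052] Tt [ 0.5162 -0.1644  0.204 ] d cm [ 0.02  0.01 -0.12] rot deg [-0.04  0.    0.02]
zturn [0.   0.   0.01] then [-0.04  0.    0.01]
phone 199
[0.0023 0.0027 0.005  0.0076 0.01   0.0111 0.0112]
[-0.0365 -0.0361 -0.0304 -0.0139  0.0048  0.0235  0.0294]
[-0.0928 -0.071  -0.0148  0.0078  0.009   0.0099  0.0103]
topedge x [0.0028 0.0067 0.0106] y [-0.0347 -0.0057  0.0286] slope [-0.00995749  0.00659912]
back 33 [0.0024 0.0109 0.0112]
[ 0.11501209 -0.00046116  0.01157195]
shaft (-0.21, -0.19) 64 y [-0.0088 -0.0025  0.006 ] z [0.0049 0.0065 0.0071] xmax -0.1905
shaft (-0.19, -0.17) 68 y [-0.0092 -0.0027  0.0062] z [0.0046 0.0065 0.0068] xmax -0.1701
shaft (-0.17, -0.15) 68 y [-0.0092 -0.0027  0.0062] z [0.0049 0.0065 0.0073] xmax -0.1501
shaft (-0.15, -0.135) 49 y [-0.0092 -0.0028  0.0049] z [0.0049 0.0066 0.007 ] xmax -0.1353
shaft (-0.125, -0.11) 81 y [-0.0137 -0.0037  0.0095] z [0.0091 0.0113 0.0118] xmax -0.1105
shaft (-0.11, -0.09) 78 y [-0.0137 -0.0031  0.0088] z [0.0085 0.0108 0.0116] xmax -0.0986
sock 0.88 300.672 284.88 expect [302.72857482 285.06348404]
-0.1 [302.7 285.1] -0.118 [299.  277.6] -0.14 [294.6 268.6] -0.16 [290.6 260.6] -0.18 [286.6 252.6] -0.2 [282.7 244.8] TL [340.1 319.6]
TR [308.8 335.8]
TRb [310.7 339.9]
TLb [342.1 323.5]
```

In that one camera the shaft is parallel to the line of sight and about 100 mm off. It sits about 2 mm low and 1.5 mm to the side, so I'll make a small correction.

Call:
servo_tool --series '[[[0.1, 0.1, 0.2], [0, 0, 0], 5], [[0, 0, 0], [0, 0, 0], 5], [[0, 0, 0], [0, 0, 0], 5], [[0, 0, 0], [0, 0, 0], 5], [[0, 0, 0], [0, 0, 0], 5]]'

```text
time_s: 14.6
tool_pos: [0.5171, -0.1636, 0.2072]
ee_rot: [-2.973, 0.722, 0.372]
force: [-0.4, -0.3, -2.6]
opening: 0.152
gripper_force: 98.0
```

```bash
python3 chk2.py | grep -v "^-0.1 "; python3 held.py | tail -3; python3 -c "
from h import *
s=sense();print(s['time_s'],s['tool_pos'],s['gripper_force'],np.abs(s['dq']).max())"
```

```text
t [ 0.8568 -0.446  -0.2588] Rt y [-0.458 -0.889 -0.001] check [ 0.8568 -0.446  -0.2588]
T [ 0.5171 -0.1636  0.2073] Tt [ 0.5162 -0.1644  0.204 ] d cm [-0.08 -0.09 -0.33] rot deg [-0.04  0.01  0.02]
zturn [0.   0.   0.01] then [-0.04  0.01  0.01]
phone 199
[0.0023 0.0027 0.0049 0.0076 0.01   0.011  0.0112]
[-0.0367 -0.0362 -0.0304 -0.014   0.0049  0.0238  0.0294]
[-0.0912 -0.0716 -0.0152  0.0078  0.009   0.0099  0.0104]
topedge x [0.0027 0.0066 0.0106] y [-0.0345 -0.0055  0.0286] slope [-0.01007324  0.00660047]
back 33 [0.0024 0.0109 0.0112]
[ 0.11460861 -0.01226571  0.01112022]
shaft (-0.21, -0.19) 62 y [-0.0078 -0.0013  0.0064] z [0.0068 0.0082 0.0089] xmax -0.1903
shaft (-0.19, -0.17) 63 y [-0.0077 -0.002   0.0064] z [0.0066 0.0084 0.009 ] xmax -0.1706
shaft (-0.17, -0.15) 65 y [-0.0079 -0.0015  0.0063] z [0.007  0.0086 0.0092] xmax -0.15
shaft (-0.15, -0.135) 50 y [-0.0078 -0.0015  0.0064] z [0.0067 0.0086 0.0088] xmax -0.1352
shaft (-0.125, -0.11) 84 y [-0.0125 -0.0029  0.0104] z [0.011  0.0132 0.0135] xmax -0.11
shaft (-0.11, -0.09) 76 y [-0.0126 -0.0024  0.0098] z [0.0096 0.013  0.0137] xmax -0.0989
sock 0.91 301.12 284.52000000000004 expect [302.72857482 285.06348404]
TR [308.8 335.8]
TRb [310.7 339.9]
TLb [342.1 323.5]
[ 8.500e-02 -1.900e-03  1.550e-02 -2.420e-02  1.428e+03] xmax 0.09
[ 9.500e-02 -1.700e-03  1.540e-02 -2.400e-02  1.521e+03] xmax 0.1
[ 1.05e-01 -1.70e-03  1.52e-02 -2.37e-02  4.91e+02] xmax 0.1046
15.0 [ 0.517089   -0.16354423  0.20726614] 97.96111106872559 0.0018715575155968524
```

```bash
python3 -c "
from plant import order
print(order.hand_in())"
```

```text
the job is handed in; nothing more can be done
None
```

I pressed the gauge, held the foot on the shaft for about 1.3 s and let it spring back up. The shaft is now held with its socket about 100 mm from the phone's lens, lined up with it to within about 1 mm by my measurement. The job was handed in at 15 s; `hand_in` returned no verdict.

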